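Bring the missing one of the pair to the front of the spice carousel

ROBOT

A 7-joint arm with a two-finger parallel gripper is mounted at the origin on a cart in front of the work surface, level with it; the furniture and walls round the work are solid. World frame = base frame: x ahead of the robot, y to its left, z up, the work surface at z = 0. Lengths are in mm, angles in rad, forces in N, time in s.
With the tool pointing down it reaches from about 425 to 825 mm from the base axis. Payload 3.6 kg.
Tool frame: the origin (TCP) lies midway between the tips of the shut fingers; the grasp point (between the pads) lies 19 mm behind it; z points along the fingers, y is the line along which they close (so a half turn about z gives the same grasp; the last joint's range is limited). The gripper opens to 93 mm and grips with 3 to 60 N. Pads are 15 mm wide; open, the fingers measure 128 mm over their backs; the gripper's body (75 mm by 188 mm) begins 65 mm behind the grasp point.
Start: joints at [-1.141, 0.615, -0.013, 1.423, 0.008, 1.103, -0.04], TCP at [286.662, 583.338, 180.84] pointing down, gripper open.
Joint ranges: [-3.12, 3.12], [-0.3, 2.06], [-1.34, 1.32], [0.26, 2.42], [-1.36, 4.5], [0.01, 1.98], [-2.84, 2.84]. Speed limits (rad/s): [2.79, 2.79, 3.14, 3.14, 3.14, 3.14, 3.14].

INTERFACE

Orientations are given as a rotation vector (axis times angle).
In Python, from workcell import status, eyes, order gives the robot as it stands.
- The arm moves only by the tool drive_tool, never from a script. Its argument "steps" is a list that holds one entry, the list of rows, each a list of 7 numbers: the gripper command: -1 is fully open, 1 is shut, values between are in proportion, then the shift along the tool's x, y, z in mm, then the turn, a rotation vector about the tool's x, y, z in rad. In form: [[[fingers, dx, dy, dz, wx, wy, wz], ...]]. A call has 1 to 20 rows; each row shifts and turns the commanded pose from where the row before left it, along the tool's axes as they then stand; what a row does not reach is not made up. A row lasts 1/12 s, in which the tool goes at most 41.7 mm and 7.16 degrees, less where a joint would pass 70% of its speed; a pose out of reach is approached as far as the arm can. A call is refused whole if a number of a shift passes 41.7 or a number of a turn 0.125, either way. A call with a gripper value outside its range is refused whole. The fingers move at their own pace and stop on an object; "force" is the grip in N (left out, the last holds). Time passes only in rows, so rows that do not move let the fingers close. It gives the time, the measured TCP pose, the force, the opening and the grip force at its end, in the units of the state.
- status.state(): the state, without advancing time (a new reading comes with each control period).
- eyes.camera(name): name is "scene" or "top"; returns a dict with "image" (480x640x3 uint8, red, green, blue), "z_map" (480x640 float32, mm along the optical axis (not along the pixel's ray), 0 where there is no reading), "K" (3x3 intrinsics, pixels), "view" (4x4, takes a point from world to camera coordinates). Camera axes: x right, y up, looking along -z (the intrinsics and any distortion apply to the point x, -y, -z); pixel columns grow to the right and rows downward; lengths in mm; the calibration is good to about 2 mm. A picture is of the moment at which its call begins.
- order.hand_in(): hands the job in; it is judged then, once.
The state is a dict: "clock": time; "joint_pos": joint angles; "qd": joint speeds; "joint_torque": joint torques, N m; "eef_pos": TCP position; "eef_rot": TCP orientation; "force": force on the tool from outside, world axes, zero at the start; "ft_torque": the same for the moment, N m; "gripper_width": finger opening in mm; "finger_force": force on a finger pad.
Only numpy, scipy, OpenCV 4.12 (cv2) and the standard library are available. Lean on these libraries where they do the work, as an engineer would, in place of code of your own. Each camera call takes 0.05 s, during which the arm holds its last target. There are 200 camera calls.

TASK

One of the salt-and-pepper pair (the short salt shaker or the tall pepper mill, both clear glass with grey tops) already stands on the cutting board. Gripping the bar handle on top of the spice carousel, turn the carousel gently until the other one of the pair stands squarely in front, in line with the steel pointer on the foot, and finish still gripping the bar so that the turntable is held still. Turn it only by the bar: do not touch, lift or tip any of the jars, and leave everything else on the worktop alone.

Things in the scene. Friction and masses are not known exactly. Their poses are not given: they have to be found in the camera images.
- front_spot (a point): Point on the carousel's fixed foot over which the middle of the wanted jar must come: 78 mm from the turntable's axis towards the pointer, at the height of the turntable's top (z = 23 mm). The pointer, a small steel cone about 36 mm high on a flat tongue, is 138 mm from the axis, along -x of this frame (roughly towards the robot). The axis is at x = +78 mm. The foot's place and yaw vary.
- bar: Wooden bar handle (two cheeks on a thin steel core) on top of the carousel's post (10 mm thick), fixed to the turntable; origin at its centre, on the turntable's vertical axis, 210 mm above the worktop. 74 mm long (its x axis), 16 mm wide (y, the width to grip), 26 mm high (197 to 223 mm above the worktop). Jars round it reach up to 173 mm.
- cheek_p: Wooden cheek of the bar on its +y side, 74 x 6 x 26 mm; origin at its centre. One finger rests on it in a proper grip.
- cheek_n: Wooden cheek of the bar on its -y side, 74 x 6 x 26 mm; origin at its centre. The other finger rests on it.
- turntable (a joint): Turntable's angle from its start, rad, counterclockwise from above positive; turns a full turn both ways (friction 0.03 N m), stays. The wanted jar starts 0.4 to 2.75 rad from the front. Above about 1 rad/s jars may tip.
- disc: The turntable's wooden disc, 238 mm across, top at z = 23 mm, with four steel collars for the jars: 53 mm inside, 24 mm high, 90 degrees apart, centres 78 mm from the axis at +-x and +-y of this frame. Origin on the axis at the height of the worktop; turns with the bar, x axis along the bar.
- pepper_mill_mid (a point): Pepper mill: clear body with a tall grey crown, 51 mm across, 150 mm high, the tallest of the jars. Point on its axis half-way up, 75 mm above its foot. It stands either in one of the four collars of the carousel or, upright, on the cutting board; which of the two is drawn anew each time. Its foot is at z = 23 mm in both cases. 
- salt_shaker_mid (a point): Salt shaker: clear body with a short grey perforated cap, 44 mm across, 90 mm high, the shortest of the jars. Point on its axis half-way up, 45 mm above its foot. It stands either in one of the four collars of the carousel or, upright, on the cutting board; which of the two is drawn anew each time. Its foot is at z = 23 mm in both cases. 
- board: Wooden cutting board to the left of the carousel, 232 x 432 x 23 mm (x, y, z), fixed; origin at the centre of its underside. One of the pair and an onion stand on it.
- spice_a_mid (a point): Spice jar with a ribbed screw cap, 45 mm across, 108 mm high; point on its axis 54 mm above its foot. Loose in one of the four collars of the carousel.
- spice_b_mid (a point): Spice jar with a ribbed screw cap, 41 mm across, 108 mm high; point on its axis 54 mm above its foot. Loose in one of the four collars of the carousel.
- spice_c_mid (a point): Spice jar with a ribbed screw cap, 44 mm across, 106 mm high; point on its axis 53 mm above its foot. Loose in one of the four collars of the carousel.
- garlic_mid (a point): Bystander: garlic bulb, 60 mm, on the worktop to the right.
- tomato_mid (a point): Bystander: whole tomato, 60 mm, on the worktop to the right.
- mug_mid (a point): Bystander: two-tone mug, 90 x 130 x 105 mm, on the worktop at the far right.
Things that resemble listed ones, but are neither listed nor needed, are in the scene too. What is shaped like the part that bears spice_a_mid but purple or turquoise is not meant. What is shaped like the part that bears salt_shaker_mid but turquoise is not meant.

How it is judged:
By the outcome, as a careful person would: the job done as asked, in the order asked, and still so for the second after the job is handed in, while the arm keeps its last pose, push and grip.
It also fails if it takes over 72 s, if anything falls off the work surface, if the arm or the gripper's body presses on something with over 40 N, if the wrist force passes 120 N, or if a joint passes its speed limit or range.

## Working session

There is one attempt and no reset: what is moved stays moved. The work goes in short steps, Python scripts to look and compute and a tool call to move; the robot and the scene stay as the last step left them, time stands still between calls to the robot, and variables do not carry over. Pictures are saved under pics/ and viewed, at most 10 in all, crops included, and the job is handed in when it is done.

Besides the shell and the picture viewer there is one more tool, called by a JSON object that holds its "method" and its "body", one argument or row to a line. drive_tool: Moves the arm, as the interface text tells. Its arguments: {"type":"object","properties":{"steps":{"type":"array"},"force":{"type":"number"}},"required":["steps"]}

```bash
mkdir -p pics; cat > h.py <<'E'
import numpy as np, cv2
from workcell import status, eyes, order
def cam(n):
    c=eyes.camera(n); return c
def save(c,f,crop=None,s=1):
    im=c["image"][:,:,::-1]
    if crop: x0,y0,x1,y1=crop; im=im[y0:y1,x0:x1]
    cv2.imwrite(f,cv2.resize(im,None,fx=s,fy=s,interpolation=cv2.INTER_CUBIC))
def ray(c,u,v):
    K=c["K"]; d=np.array([(u-K[0,2])/K[0,0],-(v-K[1,2])/K[1,1],-1]); R=c["view"][:3,:3]; t=c["view"][:3,3]
    return -R.T@t, R.T@d
def at_z(c,u,v,z):
    o,d=ray(c,u,v); return o+d*(z-o[2])/d[2]
def dep(c,u,v):
    o,d=ray(c,u,v); return o+d*c["z_map"][v,u]
E
python3 - <<'E'
from h import *
for n in("scene","top"):
    c=cam(n); save(c,f"pics/{n}0.png"); print(n,c["K"],c["view"])
print(status.state())
E
```

```text
scene [[542.20749356   0.         316.20619641]
 [  0.         542.20749356 234.56013818]
 [  0.           0.           1.        ]] [[-5.73447106e-01 -8.19190431e-01  9.24412372e-03  2.45938561e+02]
 [ 4.53064003e-01 -3.07710861e-01  8.36688135e-01 -3.83272842e+02]
 [-6.82562397e-01  4.83984569e-01  5.47601599e-01 -1.15904969e+03]
 [ 0.00000000e+00  0.00000000e+00  0.00000000e+00  1.00000000e+00]]
top [[608.36120588   0.         320.96232251]
 [  0.         608.36120588 237.94871794]
 [  0.           0.           1.        ]] [[ 1.60209411e-01 -9.87012215e-01  1.18250317e-02 -1.18999904e+02]
 [ 7.77408262e-01  1.33550964e-01  6.14654809e-01 -4.65348373e+02]
 [-6.08251049e-01 -8.92806079e-02  7.88707572e-01 -1.81812699e+03]
 [ 0.00000000e+00  0.00000000e+00  0.00000000e+00  1.00000000e+00]]
{'clock': 0.1, 'joint_pos': array([-1.1404763 ,  0.61579906, -0.012603  ,  1.42467683,  0.00810267,
        1.103393  , -0.0404199 ]), 'qd': array([-0.00152992, -0.00219753,  0.00107455, -0.00385634, -0.00044277,
       -0.0013399 , -0.00147139]), 'joint_torque': array([ 1.31681707e-03, -4.60044265e+01,  2.09856187e-01, -1.66245013e+01,
       -6.12954749e-02,  1.69197517e-02,  9.93382673e-05]), 'eef_pos': array([286.37220631, 582.66260269, 179.8328363 ]), 'eef_rot': array([-0.71118746, -3.05955205,  0.00341761]), 'force': array([ 0.22569398,  1.06356498, -0.49669161]), 'ft_torque': array([-0.00135621, -0.04456289, -0.04222032]), 'finger_force': 0.0, 'gripper_width': 92.73475667029064}
```

View pics/scene0.png

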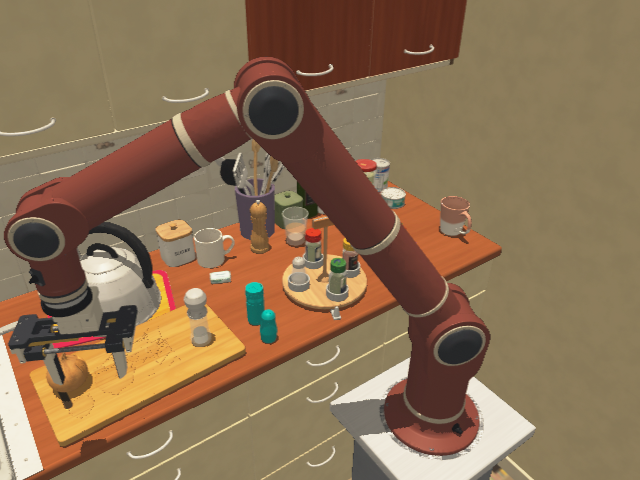

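View pics/top0.png

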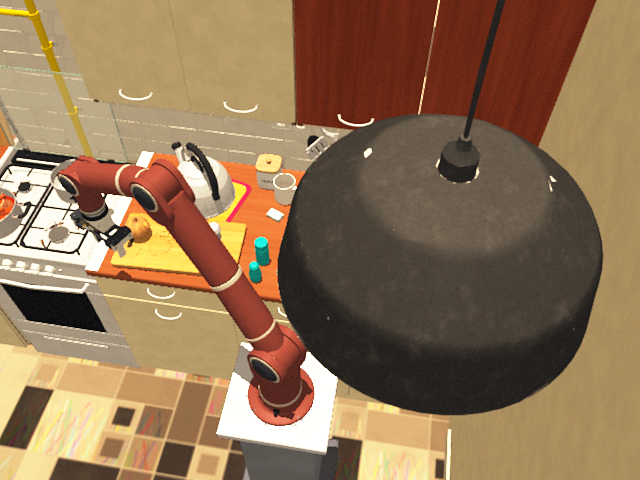

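The scene view shows the pepper mill on the board at (198,318). The carousel is at (325,280), with the salt shaker at (299,273), the pointer at (336,313) and the bar around (325,222). The lamp hides the carousel in the top view, so I'll enlarge the scene view.

```bash
python3 - <<'E'
from h import *
c=cam("scene"); save(c,"pics/crop1.png",(265,200,385,330),4.6)
for u,v in [(336,310),(300,262),(326,222),(318,222),(315,232),(338,262),(350,240),(299,290),(286,275)]: print(u,v,dep(c,u,v).round(1))
E
```

```text
336 310 [357.1 -11.5  28.9]
300 262 [489.2  11.1 111. ]
326 222 [483.4 -66.8 210.7]
318 222 [484.6 -42.2 218.6]
315 232 [561.4 -87.2 130.6]
338 262 [409.8 -53.5 132.3]
350 240 [ 73.1 189.3 477.9]
299 290 [482.2  19.7  25.2]
286 275 [558.3  13.   25.1]
```

View pics/crop1.png

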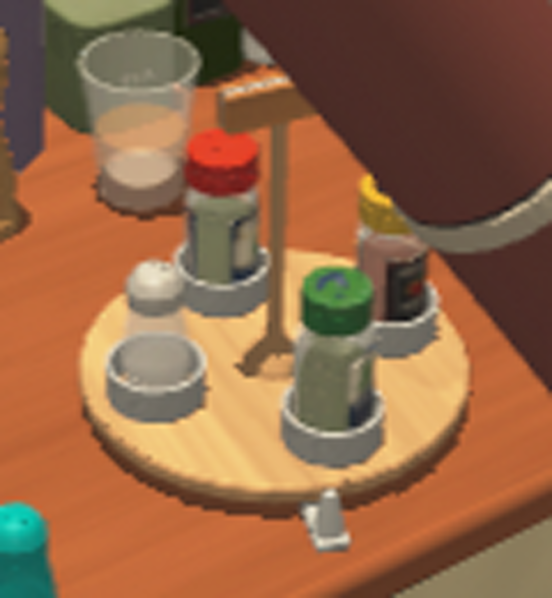

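```bash
python3 - <<'E'
from h import *
from scipy.optimize import least_squares
c=cam("scene"); P=[]
for v in range(235,320):
  for u in range(270,375):
    if c["z_map"][v,u]>0:
      p=dep(c,u,v)
      if 17<p[2]<29 and 340<p[0]<680 and -230<p[1]<90: P.append(p)
P=np.array(P); print(len(P),P.min(0),P.max(0))
f=lambda u,v,z:at_z(c,265+u/4.6,200+v/4.6,z)
# disc edge points read from crop (top edge)
E=[f(u,v,23)[:2] for u,v in [(80,370),(87,410),(110,445),(150,472),(200,487),(250,493),(300,490),(350,480),(400,462),(440,430),(466,390),(468,350),(100,320),(120,296)]]
r=least_squares(lambda q:np.hypot(*(np.array(E)-q[:2]).T)-q[2],[480,-60,119]);print("disc",r.x,r.fun.round(1))
C=np.array([f(*p,47)[:2] for p in[(156,360),(333,408),(222,262),(397,300)]]);print(C,C.mean(0),[np.hypot(*(p-r.x[:2])) for p in C],[np.degrees(np.arctan2(*(p-r.x[:2])[::-1])) for p in C])
t=f(331,490,34)[:2];print("tip",t,t-r.x[:2],np.hypot(*(t-r.x[:2])),np.degrees(np.arctan2(*(t-r.x[:2])[::-1])))
print("bar end",f(218,92,223),f(290,73,223),f(280,86,223)); print("tongue base",f(327,535,3))
print("axis post px, crop", )
p=np.array([*r.x[:2],210,1]);q=c["view"]@p;K=c["K"];print(K[0,2]+K[0,0]*q[0]/-q[2],K[1,2]-K[1,1]*q[1]/-q[2])
E
```

```text
1796 [ 352.16013987 -186.35687915   17.07451694] [596.37703243  50.36005253  28.8488415 ]
disc [483.91041744 -64.24520587 117.25155436] [-2.1  0.   3.3  4.2  2.1  0.2 -2.4 -3.5 -2.1 -2.3  1.2  4.6 -2.9 -0.3]
[[ 501.82100828    6.80007793]
 [ 406.88277268  -52.58736118]
 [ 561.55931692  -82.02913302]
 [ 468.55973983 -147.72320544]] [484.70570943 -68.88490543] [np.float64(73.26814870559804), np.float64(77.90483554316374), np.float64(79.65939778577273), np.float64(84.8776750106142)] [np.float64(75.85051247167354), np.float64(171.39381257489217), np.float64(-12.899968534405156), np.float64(-100.41965136144236)]
tip [361.95054651 -17.9922195 ] [-121.95987093   46.25298637] 130.43599528731386 159.2308890282824
bar end [494.94060593 -31.78916792 223.        ] [488.93218698 -77.0451021  223.        ] [480.72645279 -64.15239387 223.        ]
tongue base [360.54556134 -15.28337423   3.        ]
axis post px, crop
325.0839477303178 222.4297314931349
```

```bash
python3 - <<'E'
from h import *
c=cam("top")
for u,v in [(310,320),(440,380),(440,280),(290,250),(205,180),(185,150),(155,195)]: print(u,v,dep(c,u,v).round())
c=cam("scene")
for u,v in [(110,270),(90,230),(270,90)]: print(u,v,dep(c,u,v).round())
E
```

```text
310 320 [-404. -160. 1161.]
440 380 [-455. -297. 1173.]
440 280 [-395. -281. 1255.]
290 250 [-343. -128. 1197.]
205 180 [679. 407. 144.]
185 150 [929. 577.  25.]
155 195 [ 96. 270. 730.]
110 270 [671. 444. 155.]
90 230 [719. 457. 250.]
270 90 [100. 309. 733.]
```

{"method": "drive_tool", "body": {
  "steps": [
    [[-1, 0, 0, -35, 0, 0, 0], [-1, 0, 0, -35, 0, 0, 0], [-1, 0, 0, -35, 0, 0, 0], [-1, 0, 0, -15, 0, 0, 0], [-1, 0, 0, 0, 0, 0, 0]]
  ],
  "force": 25
}}

```text
clock: 0.72
eef_pos: [287.7, 585.6, 306.1]
eef_rot: [0.711, 3.058, 0.016]
force: [0.1, 0.9, -0.7]
gripper_width: 92.9
finger_force: 0.0
```

{"method": "drive_tool", "body": {
  "steps": [
    [[-1, -26, -27.5, 0, 0, 0, 0], [-1, -26, -27.5, 0, 0, 0, 0], [-1, -26, -27.5, 0, 0, 0, 0], [-1, -26, -27.5, 0, 0, 0, 0], [-1, -26, -27.5, 0, 0, 0, 0], [-1, -26, -27.5, 0, 0, 0, 0], [-1, -26, -27.5, 0, 0, 0, 0], [-1, -26, -27.5, 0, 0, 0, 0], [-1, -26, -27.5, 0, 0, 0, 0], [-1, -26, -27.5, 0, 0, 0, 0], [-1, -26, -27.5, 0, 0, 0, 0], [-1, -26, -27.5, 0, 0, 0, 0], [-1, -26, -27.5, 0, 0, 0, 0], [-1, -26, -27.5, 0, 0, 0, 0], [-1, -26, -27.5, 0, 0, 0, 0], [-1, 0, 0, 0, 0, 0, 0], [-1, 0, 0, 0, 0, 0, 0]]
  ]
}}

```text
clock: 2.13
eef_pos: [454.2, 38.7, 299.7]
eef_rot: [-0.72, -3.056, 0.002]
force: [0.6, 1.3, 0.2]
gripper_width: 92.5
finger_force: 0.0
```

```bash
python3 - <<'E'
from h import *
c=cam("scene"); save(c,"pics/crop2.png",(245,160,405,330),3.5)
c=cam("top"); save(c,"pics/top2.png")
s=status.state();print(s["joint_pos"],s["eef_pos"],s["eef_rot"])
E
```

```text
[-0.32751756  0.20383335  0.23419094  1.75425525 -0.05137507  1.19157337
  1.03642418] [453.91954392  42.17835297 299.90054664] [-7.08813329e-01 -3.05821120e+00  1.56034212e-05]
```

View pics/crop2.png

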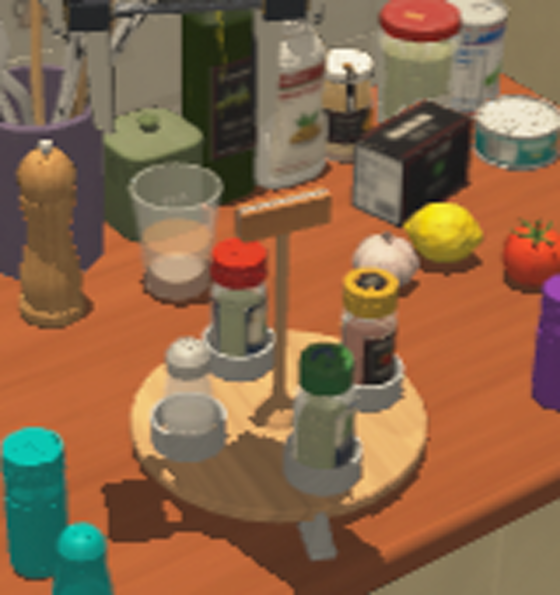

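The carousel is now clear of the arm. In the crop, the bar runs from (237,222) to (330,208), the salt collar is at (189,409), green at (323,452) and red at (238,343). I'll fit the known geometry to these.

```bash
cat >> h.py <<'E'
def proj(c,p):
    q=c["view"]@np.append(p,1);K=c["K"];return np.array([K[0,2]+K[0,0]*q[0]/-q[2],K[1,2]-K[1,1]*q[1]/-q[2]])
E
python3 - <<'E'
from h import *
from scipy.optimize import least_squares
c=cam("scene")
px=lambda u,v:np.array([245+u/3.5,160+v/3.5]); px1=lambda u,v:np.array([265+u/4.6,200+v/4.6])
pol=lambda q,r,a,z:np.array([q[0]+r*np.cos(a),q[1]+r*np.sin(a),z])
def res(q):
    a=q[2];r=[]
    for k,m in [(0,(189,409)),(1,(323,452)),(3,(238,343))]:
        r+=list(proj(c,pol(q,78,a+k*np.pi/2,47))-px(*m))
    r+=list(proj(c,pol(q,37,a,210))-px(239,224))+list(proj(c,pol(q,-37,a,210))-px(328,209))
    r+=[(proj(c,pol(q,119,np.radians(t),23))-px(u,0))[0] for t,u in ((54.6,131),(234.6,428))]
    r+=list(proj(c,pol(q,138,q[3],36))-px1(331,489))
    return np.array(r)
s=least_squares(res,[484,-68,1.34,2.75],loss="soft_l1")
print(s.x,np.degrees(s.x[2:]),s.x[3]-s.x[2]);print(res(s.x).round(1))
# jar top depth based salt
for z in(113,):print(at_z(c,*px(188,340),z))
# depth of bar
Z=[dep(c,u,v) for v in range(205,235) for u in range(305,345)]
Z=np.array([p for p in Z if 200<p[2]<230 and 400<p[0]<560]);T=Z[Z[:,2]>218];print(len(Z),len(T),Z.mean(0),Z.min(0),Z.max(0));
u,sv,vt=np.linalg.svd((Z-Z.mean(0))[:,:2],full_matrices=False);print(np.degrees(np.arctan2(vt[0,1],vt[0,0])))
E
```

```text
[485.65324663 -68.63955712   1.374684     2.74599785] [ 78.76359158 157.33408726] 1.3713138445638626
[-0.2  1.7 -0.1 -1.   0.7 -1.4 -0.3  0.6  0.2 -1.  -0.3  0.2  0.1  0.8]
[507.0219273    3.34540542 113.        ]
283 124 [484.72277342 -66.12882562 214.91822258] [ 471.21432546 -109.05594368  200.03518437] [504.77421602 -29.19211006 226.01965465]
77.75230567658707
```

{"method": "drive_tool", "body": {
  "steps": [
    [[-1, -19.2, -21.2, 0, 0, 0, 0], [-1, -19.2, -21.2, 0, 0, 0, 0], [-1, -19.2, -21.2, 0, 0, 0, 0], [-1, -19.2, -21.2, 0, 0, 0, 0], [-1, 0, 0, 0, 0, 0, 0.1097], [-1, 0, 0, 0, 0, 0, 0.1097], [-1, 0, 0, 0, 0, 0, 0.1097], [-1, 0, 0, 0, 0, 0, 0.1097], [-1, 0, 0, 0, 0, 0, 0.1097], [-1, 0, 0, 0, 0, 0, 0.1097], [-1, 0, 0, 0, 0, 0, 0.1097], [-1, 0, 0, 0, 0, 0, 0.1097], [-1, 0, 0, 0, 0, 0, 0.1097], [-1, 0, 0, 0, 0, 0, 0.1097], [-1, 0, 0, 0, 0, 0, 0.1097], [-1, 0, 0, 0, 0, 0, 0.1097], [-1, 0, 0, 0, 0, 0, 0], [-1, 0, 0, 0, 0, 0, 0], [-1, 0, 0, 0, 0, 0, 0]]
  ]
}}

```text
clock: 3.87
eef_pos: [486.3, -67.7, 300.7]
eef_rot: [-2.43, -1.991, 0.0]
force: [0.2, -0.0, 0.4]
gripper_width: 93.1
finger_force: 0.0
```

```bash
python3 - <<'E'
from h import *
from scipy.spatial.transform import Rotation as R
c=cam("scene"); save(c,"pics/crop3.png",(245,100,405,280),3.3)
s=status.state();m=R.from_rotvec(s["eef_rot"]).as_matrix();print(s["joint_pos"].round(2),s["eef_pos"].round(1),m.round(3).tolist(),np.degrees(np.arctan2(m[1,1],m[0,1])))
print((m.T@(np.array([485.3,-67.7,193])-s["eef_pos"])).round(1))
E
```

```text
[-0.32  0.29  0.56  1.68 -0.16  1.22  0.08] [486.3 -68.1 300.7] [[0.198, 0.98, -0.0], [0.98, -0.198, 0.0], [0.0, -0.0, -1.0]] -11.401887737470773
[  0.2  -1.  107.7]
```

View pics/crop3.png

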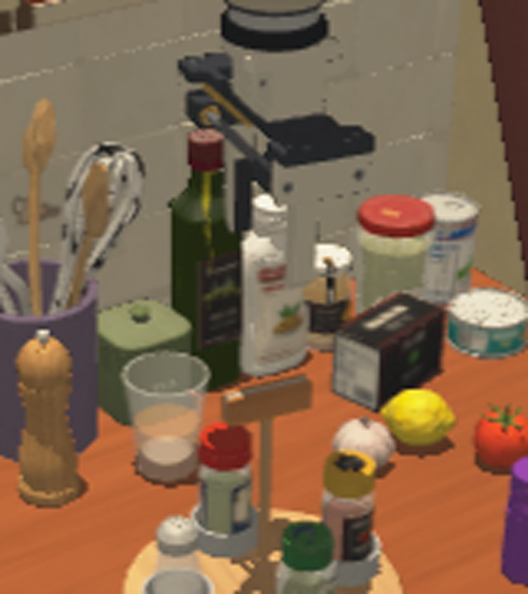

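The gripper is above the bar at about (267,385) and lined up with it, so I'll descend and grip.

{"method": "drive_tool", "body": {
  "steps": [
    [[-1, 0, -0.5, 25, 0, 0, 0], [-1, 0, -0.5, 25, 0, 0, 0], [-1, 0, 0, 25, 0, 0, 0], [-1, 0, 0, 18, 0, 0, 0], [-1, 0, 0, 14, 0, 0, 0], [-1, 0, 0, 0, 0, 0, 0], [-0.3, 0, 0, 0, 0, 0, 0], [0.2, 0, 0, 0, 0, 0, 0], [0.5, 0, 0, 0, 0, 0, 0], [0.6, 0, 0, 0, 0, 0, 0], [0.7, 0, 0, 0, 0, 0, 0], [1, 0, 0, 0, 0, 0, 0], [1, 0, 0, 0, 0, 0, 0], [1, 0, 0, 0, 0, 0, 0], [1, 0, 0, 0, 0, 0, 0], [1, 0, 0, 0, 0, 0, 0]]
  ],
  "force": 25
}}

```text
clock: 5.25
eef_pos: [485.3, -68.7, 193.8]
eef_rot: [-2.434, -1.986, 0.0]
force: [-0.4, 1.1, 0.5]
gripper_width: 30.5
finger_force: 0.0
```

```bash
python3 - <<'E'
from h import *
from scipy.spatial.transform import Rotation as R
c=cam("scene"); save(c,"pics/crop4.png",(245,140,405,330),3.1)
s=status.state();m=R.from_rotvec(s["eef_rot"]).as_matrix();print(s["joint_pos"].round(2),s["eef_pos"].round(1),np.degrees(np.arctan2(m[1,1],m[0,1])),s["ft_torque"],s["force"],s["gripper_width"],s["finger_force"])
E
```

```text
[-0.28  0.39  0.53  1.87 -0.24  0.95  0.15] [485.3 -68.7 193.8] -11.59201964042657 [-0.0798338   0.11611699  0.05400036] [-0.09584694 -0.24103177  0.49957686] 26.54305465306307 0.0
```

View pics/crop4.png

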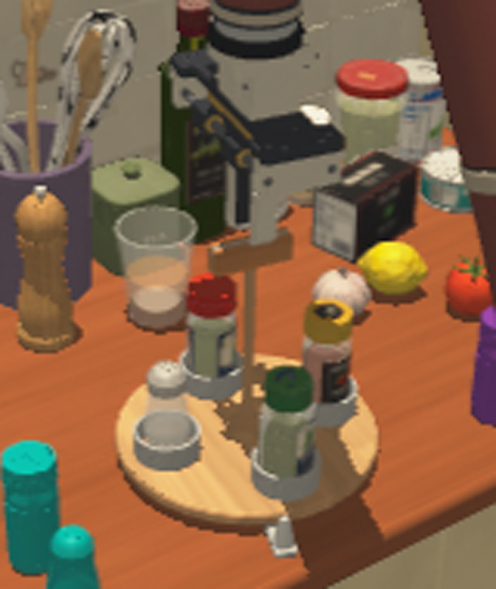

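The fingers were still closing, so I'll let them finish and check closer.

{"method": "drive_tool", "body": {
  "steps": [
    [[1, 0, 0, 0, 0, 0, 0], [1, 0, 0, 0, 0, 0, 0], [1, 0, 0, 0, 0, 0, 0], [1, 0, 0, 0, 0, 0, 0], [1, 0, 0, 0, 0, 0, 0], [1, 0, 0, 0, 0, 0, 0], [1, 0, 0, 0, 0, 0, 0], [1, 0, 0, 0, 0, 0, 0]]
  ]
}}

```text
clock: 5.97
eef_pos: [485.3, -68.7, 193.9]
eef_rot: [2.434, 1.986, -0.0]
force: [0.4, 0.5, -0.2]
gripper_width: 0.6
finger_force: 0.0
```

```bash
python3 - <<'E'
from h import *
c=cam("scene"); save(c,"pics/crop5.png",(295,180,355,240),9)
for u,v in [(330,205),(330,212),(329,218),(329,222),(329,226),(318,222),(335,218),(320,205)]: print(u,v,dep(c,u,v).round(1))
s=status.state();print(s["eef_pos"],s["gripper_width"],s["finger_force"])
E
```

```text
330 205 [470.5 -68.6 267.2]
330 212 [470.4 -69.1 246.5]
329 218 [481.7 -74.9 220.9]
329 222 [479.9 -73.9 210. ]
329 226 [ 727.5 -260.3    2. ]
318 222 [483.5 -41.4 219.5]
335 218 [475.2 -89.5 219.2]
320 205 [ 814.1 -285.    32. ]
[485.29772245 -68.67623285 193.855419  ] 0.3984202193886031 0.0
```

View pics/crop5.png

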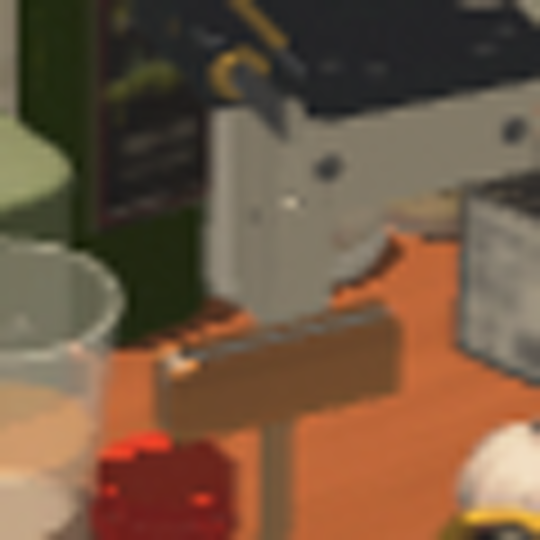

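The fingers shut fully above the bar: in the crop the tips end at (290,320), while the bar starts just below. I'll reopen and measure the real tip height by depth.

{"method": "drive_tool", "body": {
  "steps": [
    [[-1, 0, 0, 0, 0, 0, 0], [-1, 0, 0, 0, 0, 0, 0], [-1, 0, 0, 0, 0, 0, 0], [-1, 0, 0, 0, 0, 0, 0], [-1, 0, 0, 0, 0, 0, 0], [-1, 0, 0, 0, 0, 0, 0], [-1, 0, 0, 0, 0, 0, 0], [-1, 0, 0, 0, 0, 0, 0], [-1, 0, 0, 0, 0, 0, 0], [-1, 0, 0, 0, 0, 0, 0], [-1, 0, 0, 0, 0, 0, 0], [-1, 0, 0, 0, 0, 0, 0]]
  ]
}}

```text
clock: 7.02
eef_pos: [485.3, -68.7, 193.8]
eef_rot: [-2.434, -1.986, 0.0]
force: [-0.7, -0.4, -0.1]
gripper_width: 76.0
finger_force: 0.0
```

```bash
python3 - <<'E'
from h import *
c=cam("scene"); save(c,"pics/crop6.png",(285,160,365,240),7)
P=[(u,v,*dep(c,u,v)) for v in range(160,245) for u in range(290,370) if c["z_map"][v,u]>0]
P=np.array(P)
for lo,hi in((400,468),(500,600)):
  m=(P[:,2]>lo)&(P[:,2]<hi)&(abs(P[:,3]+68)<35)&(P[:,4]>180); Q=P[m]; Q=Q[np.argsort(Q[:,4])]
  print(len(Q),Q[:8].round(0).tolist())
for u,v in [(350,200),(345,195),(350,203)]: print(dep(c,u,v).round(0))
s=status.state();print(s["eef_pos"],s["gripper_width"],s["joint_pos"])
E
```

```text
798 [[331.0, 223.0, 447.0, -56.0, 230.0], [335.0, 222.0, 443.0, -65.0, 232.0], [334.0, 222.0, 442.0, -61.0, 234.0], [330.0, 223.0, 443.0, -49.0, 235.0], [330.0, 222.0, 446.0, -51.0, 236.0], [333.0, 222.0, 440.0, -56.0, 237.0], [332.0, 222.0, 441.0, -54.0, 237.0], [337.0, 221.0, 437.0, -67.0, 237.0]]
499 [[313.0, 226.0, 501.0, -38.0, 199.0], [312.0, 226.0, 501.0, -35.0, 201.0], [312.0, 224.0, 500.0, -34.0, 207.0], [312.0, 223.0, 501.0, -35.0, 209.0], [312.0, 222.0, 501.0, -35.0, 213.0], [313.0, 221.0, 501.0, -38.0, 215.0], [312.0, 221.0, 501.0, -34.0, 216.0], [313.0, 220.0, 500.0, -37.0, 218.0]]
[ 729. -345.   72.]
[401. -60. 330.]
[ 722. -340.   66.]
[485.32266662 -68.66213125 193.85808418] 79.77096540350813 [-0.27999443  0.38797861  0.5283684   1.8654344  -0.2365351   0.95027604
  0.15230598]
```

View pics/crop6.png

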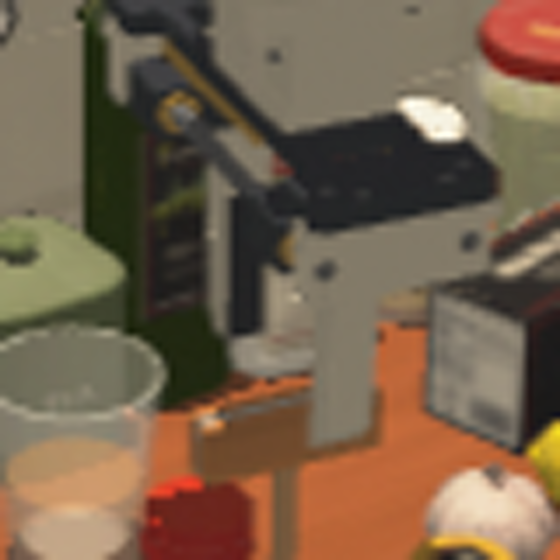

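With the fingers open, the near tip ends at crop (340,440), about z 234. That is roughly 40 mm higher than the reported TCP, so I'll descend by that amount.

{"method": "drive_tool", "body": {
  "steps": [
    [[-1, 0, 0, 10, 0, 0, 0], [-1, 0, 0, 10, 0, 0, 0], [-1, 0, 0, 10, 0, 0, 0], [-1, 0, 0, 5, 0, 0, 0], [-1, 0, 0, 0, 0, 0, 0]]
  ]
}}

```text
clock: 7.48
eef_pos: [484.1, -68.4, 157.3]
eef_rot: [-2.433, -1.984, 0.004]
force: [-0.7, -0.5, -0.0]
gripper_width: 92.8
finger_force: 0.0
```

```bash
python3 - <<'E'
from h import *
c=cam("scene"); save(c,"pics/crop7.png",(285,160,365,250),6.5)
P=np.array([(u,v,*dep(c,u,v)) for v in range(160,255) for u in range(290,370) if c["z_map"][v,u]>0])
m=(P[:,2]>400)&(P[:,2]<468)&(abs(P[:,3]+60)<35)&(P[:,4]>170); Q=P[m]; print(np.sort(Q[:,4])[:12].round(0))
F=Q[(Q[:,4]>210)&(Q[:,4]<240)];d=(F[:,2:4]-[485.3,-68.7]);y=np.array([.98,-.2]);x=np.array([.2,.98]);print(len(F),np.percentile(d@y,[5,25,50,75,95]),np.percentile(d@x,[2,50,98]))
s=status.state();print(s["eef_pos"],s["gripper_width"],s["force"])
E
```

```text
[193. 198. 199. 199. 199. 202. 204. 204. 205. 205. 205. 206.]
85 [-65.51206018 -63.9426386  -61.61769861 -58.71524809 -50.19296938] [-7.20552043  4.38882053 12.06608165]
[484.71897702 -68.58492704 158.06754546] 93.04029143064503 [ 1.43367569 -0.38594384 -0.30702412]
```

View pics/crop7.png

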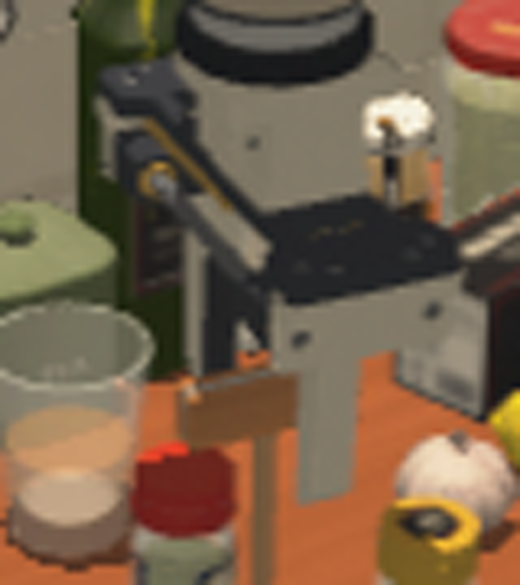

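The near finger now reaches to crop (325,500), about z 197, with the bar between the fingers. I'll go 4 mm lower and close.

{"method": "drive_tool", "body": {
  "steps": [
    [[-1, 0, 0, 4, 0, 0, 0], [0.2, 0, 0, 0, 0, 0, 0], [0.5, 0, 0, 0, 0, 0, 0], [0.6, 0, 0, 0, 0, 0, 0], [0.7, 0, 0, 0, 0, 0, 0], [1, 0, 0, 0, 0, 0, 0], [1, 0, 0, 0, 0, 0, 0], [1, 0, 0, 0, 0, 0, 0], [1, 0, 0, 0, 0, 0, 0], [1, 0, 0, 0, 0, 0, 0], [1, 0, 0, 0, 0, 0, 0], [1, 0, 0, 0, 0, 0, 0], [1, 0, 0, 0, 0, 0, 0], [1, 0, 0, 0, 0, 0, 0], [1, 0, 0, 0, 0, 0, 0], [1, 0, 0, 0, 0, 0, 0]]
  ],
  "force": 25
}}

```text
clock: 8.87
eef_pos: [488.9, -69.5, 155.3]
eef_rot: [2.429, 1.982, 0.006]
force: [6.8, -1.3, -3.9]
gripper_width: 15.7
finger_force: 24.9
```

```bash
python3 - <<'E'
from h import *
s=status.state();print(s)
E
```

```text
{'clock': 8.8667, 'joint_pos': array([-0.25682841,  0.43761439,  0.50464416,  1.916719  , -0.27548214,
        0.84774193,  0.18821623]), 'qd': array([ 0.00016905,  0.00158695,  0.00143732, -0.00034711,  0.00286885,
       -0.00013637,  0.00037962]), 'joint_torque': array([-3.48503496e-01, -3.46344888e+01,  3.81863773e+00, -1.14452872e+01,
        1.61685417e-01,  1.65950049e+00, -1.10580440e-02]), 'eef_pos': array([488.92445454, -69.50644227, 155.26257802]), 'eef_rot': array([2.42938866, 1.9818809 , 0.00609157]), 'force': array([ 6.76522023, -1.31184545, -3.93747829]), 'ft_torque': array([-0.28116701, -1.00862142,  0.00907852]), 'finger_force': 24.93710070848465, 'gripper_width': 15.69685618364915}
```

The bar is gripped, with an opening of 15.7 mm. I'll shift to relieve the side load and then turn gently counterclockwise.

{"method": "drive_tool", "body": {
  "steps": [
    [[1, 0, 1.7, 0, 0, 0, 0], [1, 0, 1.7, 0, 0, 0, 0], [1, 0, 0, 0, 0, 0, -0.01], [1, 0, 0, 0, 0, 0, -0.02], [1, 0, 0, 0, 0, 0, -0.03], [1, 0, 0, 0, 0, 0, -0.03], [1, 0, 0, 0, 0, 0, -0.03], [1, 0, 0, 0, 0, 0, -0.03], [1, 0, 0, 0, 0, 0, -0.03], [1, 0, 0, 0, 0, 0, -0.03], [1, 0, 0, 0, 0, 0, -0.03], [1, 0, 0, 0, 0, 0, -0.03], [1, 0, 0, 0, 0, 0, -0.03], [1, 0, 0, 0, 0, 0, -0.03], [1, 0, 0, 0, 0, 0, -0.03], [1, 0, 0, 0, 0, 0, -0.02], [1, 0, 0, 0, 0, 0, -0.01], [1, 0, 0, 0, 0, 0, 0]]
  ]
}}

```text
clock: 10.37
eef_pos: [488.1, -69.3, 155.2]
eef_rot: [-2.001, -2.421, 0.0]
force: [-1.6, 0.9, 5.2]
gripper_width: 16.2
finger_force: 25.0
```

```bash
cat >>h.py <<'E'
def st():
    from scipy.spatial.transform import Rotation as R
    s=status.state();m=R.from_rotvec(s["eef_rot"]).as_matrix();print(s["clock"],s["eef_pos"].round(1),"yang",np.degrees(np.arctan2(m[1,1],m[0,1])).round(2),"tilt",m[2].round(3),"F tool",(m.T@s["force"]).round(1),s["ft_torque"].round(2),s["gripper_width"],s["finger_force"],s["joint_pos"].round(2))
E
python3 -c "from h import *; st()"
```

```text
10.3667 [488.1 -69.3 155.2] yang 10.86 tilt [ 0.001 -0.    -1.   ] F tool [ 1.2 -1.4 -5.2] [-0.04  0.27  0.03] 16.18981940600925 24.961533844470978 [-0.18  0.43  0.39  1.91 -0.21  0.85  0.51]
```

{"method": "drive_tool", "body": {
  "steps": [
    [[1, 0, 0, 0, 0, 0, -0.02], [1, 0, 0, 0, 0, 0, -0.03], [1, 0, 0, 0, 0, 0, -0.03], [1, 0, 0, 0, 0, 0, -0.03], [1, 0, 0, 0, 0, 0, -0.03], [1, 0, 0, 0, 0, 0, -0.03], [1, 0, 0, 0, 0, 0, -0.03], [1, 0, 0, 0, 0, 0, -0.03], [1, 0, 0, 0, 0, 0, -0.03], [1, 0, 0, 0, 0, 0, -0.03], [1, 0, 0, 0, 0, 0, -0.03], [1, 0, 0, 0, 0, 0, -0.03], [1, 0, 0, 0, 0, 0, -0.03], [1, 0, 0, 0, 0, 0, -0.03], [1, 0, 0, 0, 0, 0, -0.03], [1, 0, 0, 0, 0, 0, -0.03], [1, 0, 0, 0, 0, 0, -0.02], [1, 0, 0, 0, 0, 0, -0.01], [1, 0, 0, 0, 0, 0, 0]]
  ]
}}

```text
clock: 11.95
eef_pos: [487.6, -69.5, 155.2]
eef_rot: [-1.34, -2.84, 0.001]
force: [-3.6, -0.1, 5.3]
gripper_width: 15.7
finger_force: 25.0
```

```bash
python3 -c "from h import *; st()"
```

```text
11.95 [487.6 -69.5 155.2] yang 39.49 tilt [ 0.001 -0.001 -1.   ] F tool [ 2.2 -2.9 -5.3] [-0.02  0.43  0.01] 15.670801047337118 24.961465001106262 [-0.08  0.41  0.26  1.91 -0.14  0.84  0.93]
```

{"method": "drive_tool", "body": {
  "steps": [
    [[1, 0, 0, 0, 0, 0, -0.02], [1, 0, 0, 0, 0, 0, -0.03], [1, 0, 0, 0, 0, 0, -0.03], [1, 0, 0, 0, 0, 0, -0.03], [1, 0, 0, 0, 0, 0, -0.03], [1, 0, 0, 0, 0, 0, -0.03], [1, 0, 0, 0, 0, 0, -0.03], [1, 0, 0, 0, 0, 0, -0.03], [1, 0, 0, 0, 0, 0, -0.03], [1, 0, 0, 0, 0, 0, -0.03], [1, 0, 0, 0, 0, 0, -0.03], [1, 0, 0, 0, 0, 0, -0.03], [1, 0, 0, 0, 0, 0, -0.03], [1, 0, 0, 0, 0, 0, -0.03], [1, 0, 0, 0, 0, 0, -0.02], [1, 0, 0, 0, 0, 0, -0.01], [1, 0, 0, 0, 0, 0, 0], [1, 0, 0, 0, 0, 0, 0]]
  ]
}}

```text
clock: 13.45
eef_pos: [487.2, -70.0, 155.2]
eef_rot: [-0.689, -3.063, 0.001]
force: [-3.6, -1.5, 6.7]
gripper_width: 15.9
finger_force: 25.0
```

```bash
python3 -c "
from h import *
st(); c=cam('scene'); save(c,'pics/crop8.png',(270,215,380,330),5.2)"
```

```text
13.45 [487.2 -70.  155.2] yang 64.66 tilt [ 0.002 -0.001 -1.   ] F tool [ 2.7 -2.9 -6.7] [-0.07  0.52  0.02] 15.912869817468165 24.96096432209015 [ 0.    0.41  0.14  1.9  -0.07  0.84  1.3 ]
```

View pics/crop8.png

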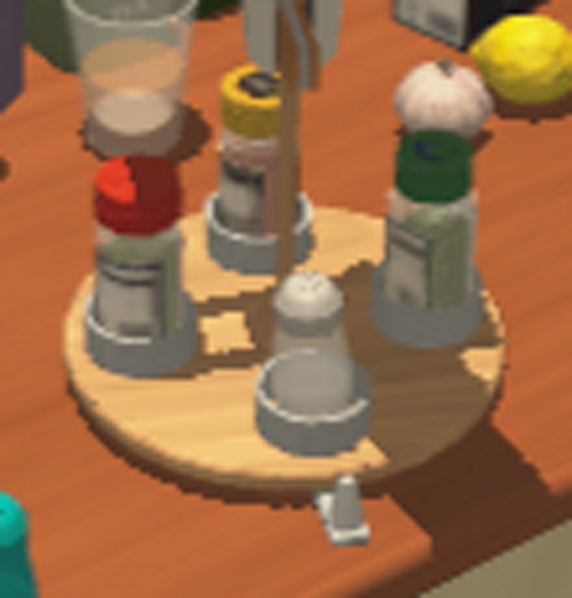

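The salt shaker is nearly at the front: its collar is at (313,383) and the pointer tip is at (347,478). I'll compute the angle still to turn.

```bash
python3 - <<'E'
from h import *
from scipy.optimize import least_squares
c=cam("scene")
px=lambda u,v:np.array([270+u/5.2,215+v/5.2])
pol=lambda q,r,a,z:np.array([q[0]+r*np.cos(a),q[1]+r*np.sin(a),z])
H=[(0,(313.5,383)),(3,(142,315)),(2,(259,214)),(1,(427,288))]; H={0:(313.5,383),1:(427,288),2:(259,214),3:(142,315)}
def res(q,zt=36):
    r=[]
    for k,m in H.items(): r+=list(proj(c,pol(q,78,q[2]+k*np.pi/2,47))-px(*m))
    r+=[(proj(c,pol(q,119,np.radians(t),23))-px(u,0))[0] for t,u in ((54.6,66),(234.6,504))]
    r+=list(proj(c,pol(q,138,q[3],zt))-px(347,478))
    return np.array(r)
for zt in (33,36,39):
    s=least_squares(res,[487,-69,2.6,2.75],loss="soft_l1",args=(zt,));print(s.x[:2],np.degrees(s.x[2:]),np.degrees(s.x[3]-s.x[2]),res(s.x,zt).round(1))
print(at_z(c,*px(346,530),4),at_z(c,*px(310,272),113))
E
```

```text
[485.22601709 -68.12652   ] [155.07843959 157.21566434] 2.1372247491362315 [ 0.1  0.9  0.3 -1.2 -0.  -0.4 -0.4 -0.9 -0.7  0.5  0.1  1.2]
[484.55363403 -67.67060159] [155.05046041 157.1153138 ] 2.0648533876263895 [ 0.1  1.1  0.3 -1.1 -0.  -0.3 -0.4 -0.7 -0.7  0.5  0.1  0.5]
[483.54435924 -66.99226768] [154.99672433 156.97646072] 1.9797363867627298 [ 0.1  1.4  0.3 -0.8  0.  -0.  -0.4 -0.4 -0.7  0.6 -0.  -0. ]
[357.09064114 -14.12919609   4.        ] [424.23399372 -37.89250028 113.        ]
```

{"method": "drive_tool", "body": {
  "steps": [
    [[1, 0, -0.6, 0, 0, 0, -0.012], [1, 0, -0.6, 0, 0, 0, -0.015], [1, 0, 0, 0, 0, 0, -0.01], [1, 0, 0, 0, 0, 0, 0], [1, 0, 0, 0, 0, 0, 0], [1, 0, 0, 0, 0, 0, 0], [1, 0, 0, 0, 0, 0, 0], [1, 0, 0, 0, 0, 0, 0]]
  ]
}}

```text
clock: 14.22
eef_pos: [487.2, -70.0, 155.2]
eef_rot: [-0.63, -3.076, -0.001]
force: [-3.3, 0.4, 6.2]
gripper_width: 15.7
finger_force: 25.0
```

```bash
python3 - <<'E'
from h import *
st(); print(status.state()["qd"].round(4)); print(order.hand_in())
E
```

```text
14.2167 [487.2 -70.  155.2] yang 66.84 tilt [ 0.002  0.    -1.   ] F tool [ 3.2 -1.  -6.2] [ 0.18  0.41 -0.03] 15.743896217650468 24.961454272270203 [ 0.01  0.41  0.13  1.91 -0.07  0.84  1.34]
[-0.0011 -0.0011 -0.0005  0.0012 -0.0009 -0.0011 -0.0003]
the job is handed in; nothing more can be done
None
```

The salt shaker now stands in front, in line with the pointer to within about a degree by my estimate, and the gripper still holds the bar; I handed the job in at 14.2 s (no verdict came back), after a first grip closed on air above the bar because the fingertips sat about 40 mm higher than the arm reported.

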